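# Refit the battery cover of a receipt printer

## Task

The receipt printer lies face down with its battery bay open. Put its loose battery cover back: hook the wide front lip under the bar at the end of the bay nearest the robot, keep it pushed home while you pivot the cover down, and press the far end until it snaps flat and flush. Do not force the parts (keep well under 25 N), and leave the other things on the counter where they are.

Things in the scene. Friction and masses are not known exactly. Their poses are not given: they have to be found in the camera images.
- printer: Grey box 204 x 112 x 50 mm (x, y, z), fixed, its near end (paper mouth) towards the robot. Origin: centre of its underside; x to its far end, z up. In its top sits a black bay insert (flange top at z 52), screwed to slots: it is fixed anywhere within 12 mm either way along x of the nominal places given here; y and z are true. No reading tells where: feel for it.
- bar (a point): Nominal (insert off by up to 12 mm in x, see printer): middle of the upper edge of the face of the bar under which the lip hooks, at printer (-45, 0, 54.5) mm; axes as the printer. The bar is 8 mm deep (x -53 to -45), z 49.2 to 54.5. Under and before it the lip has free room to x -57 and down to z 30.
- opening (a point): Nominal (off up to 12 mm in x): middle of the bay's opening at ledge height, at printer (0, 0, 45) mm. The opening runs from the bar at x -45 to the rear wall at x +47 and y +-33.5 (3.5 mm play a side). Along both sides, 23 to 33 mm from the middle, run ledges, top at z 45, that carry the cover's underside. A pocket 26 mm wide in the rear wall takes the tongue.
- catch_mid (a point): Nominal (off up to 12 mm in x): axis of the sprung steel roller in the rear pocket, at printer (52.5, 0, 52.3) mm; 10 mm diameter, 18 mm long along y. With the lip home, a released cover rests on it, far end about 7 degrees up; about 7 N down on the cover's far end pushes it aside to the far side, then it snaps over the tongue and holds it down.
- cover: Loose grey cover, 70 to 130 g, right way up. Origin: centre of the plate's underside; x from lip to tongue, z out of the outer face. Plate x +-45, y +-30, z 0 to 7 mm. Lip x -54 to -45, y +-20, z 0 to 3. Tongue x 45 to 50, y +-10, z 0 to 3. Grip rib x -10 to 0, y +-20, z 7 to 25: grasp across its 10 mm. Press beyond the rib. Fitted: origin 45 mm above the printer's.
- lip (a point): Middle of the front edge of the cover's lip, at cover (-54, 0, 1.5) mm; axes as the cover.
- sand_timer: Bystander: wooden sand timer, 36 x 36 x 85 mm, upright; origin: centre of its underside.
- dice_tin: Bystander: round tin, 68 mm across, 46 mm high; origin: centre of its underside.
- tape_roll: Bystander: roll of tape lying flat, 58 mm across, 24 mm high; origin: centre of its underside.
- paint_pot: Bystander: small paint pot, 30 mm across, 46 mm high; origin: centre of its underside.
Not all that is in view belongs to the job. What is shaped like the cover but brown is not meant.

How it is judged:
By the outcome, as a careful person would: the job done as asked, in the order asked, and still so for the second after the job is handed in, with the robot touching nothing.
It also fails if it takes over 51 s, if anything falls off the work surface, if the arm or the gripper's body presses on something with over 40 N, if the wrist force passes 120 N, or if a joint passes its speed limit or range.

## Robot

A 6-joint arm with a two-finger parallel gripper is mounted at the origin on a cart in front of the work surface, level with it; the furniture and walls round the work are solid. World frame = base frame: x ahead of the robot, y to its left, z up, the work surface at z = 0. Lengths are in m, angles in degrees, forces in N, time in s.
With the tool pointing down it reaches from about 0.325 to 0.775 m from the base axis. Payload 9.3 kg.
Tool frame: the origin (TCP) lies midway between the tips of the shut fingers; the grasp point (between the pads) lies 19 mm behind it; z points along the fingers, y is the line along which they close (so a half turn about z gives the same grasp; the last joint's range is limited). The gripper opens to 85 mm and grips with 20 to 120 N. Pads are 22 mm wide; open, the fingers measure 114 mm over their backs; the gripper's body (76 mm by 85 mm) begins 54 mm behind the grasp point. The pads swing forward as they close: fully open they stand 13 mm farther back than shut.
Start: joints at [-72.8, 14.817, 1.232, 76.415, 0, 81.257], TCP at [0.241, -0.495, 0.231] pointing down, gripper open.
Joint ranges: [-174.27, 174.27], [-52.1, 104.24], [-59.71, 78.15], [-110.17, 111.67], [-87.03, 83.33], [-180, 180]. Speed limits (degrees/s): [127.2, 127.2, 159.86, 180, 180, 180].

## Interface

Orientations are given as [roll, pitch, yaw] about the fixed x, y, z axes, in that order (R = Rz(yaw) Ry(pitch) Rx(roll)).
In Python, from bench import bot gives the robot as it stands. The module is installed in compiled form; this text tells all that it offers.
- The arm moves only by the tool play_rows, never from a script. Its argument "plan" is text: rows parted by semicolons, each of 7 numbers parted by spaces: the shift along the world's x, y, z in units of 60 mm (1.0 is 60 mm), then the turn, a rotation vector about the world's x, y, z in units of 10 degrees (1.0 is 10 degrees), then the opening, from 0 (shut) to 1 (fully open). A call has 1 to 8 rows; each row shifts and turns the commanded pose from where the row before left it; what a row does not reach is not made up. A row lasts 1/8 s, in which the tool goes at most 62.5 mm and 10.7 degrees, less where a joint would pass 70% of its speed; a pose out of reach is approached as far as the arm can. A call is refused whole if a number of a shift passes 1 or a number of a turn 1, either way. A call with a gripper value outside its range is refused whole. The fingers move at their own pace and stop on an object; "squeeze" is the grip in N (left out, the last holds). Time passes only in rows, so rows that do not move let the fingers close. It gives the time, the measured TCP pose, the force, the opening and the grip force at its end, in the units of the state.
- bot.state(): the state, without advancing time (a new reading comes with each control period).
- bot.snapshot(name): name is "side" or "top" or "wrist"; returns the picture (384x512x3 uint8, blue, green, red); there is no depth.
- bot.calibration(name): a dict with "K" (3x3 intrinsics, pixels), "k1" (the pictures are not rectified: a ray, as slopes to the right and down, at radius r is drawn at 1 + k1 r^2 times it, then the intrinsics apply), "pose" (4x4, takes a point from camera to world coordinates). Camera axes: x right, y up, looking along -z (the intrinsics and any distortion apply to the point x, -y, -z); pixel columns grow to the right and rows downward; lengths in m; the calibration is good to about 2 mm. A picture is of the moment at which its call begins: read the wrist's pose just before it. calibration takes no time and is no camera call; for the wrist camera it gives the pose at the moment of the call.
- bot.finish_job(): hands the job in; it is judged then, once.
The state is a dict: "time_s": time; "joints": joint angles; "qvel": joint speeds; "joint_efforts": joint torques, N m; "position": TCP position; "tcp_rot": TCP orientation; "contact_force": force on the tool from outside, world axes, zero at the start; "ft_torque": the same for the moment, N m; "width": opening from 0.0 (shut) to 1.0 (fully open); "grip_force": force on a finger pad.
Only numpy, scipy, OpenCV 4.12 (cv2) and the standard library are available. Lean on these libraries where they do the work, as an engineer would, in place of code of your own. Each camera call takes 0.05 s, during which the arm holds its last target. There are 200 camera calls.

## Working session

There is one attempt and no reset: what is moved stays moved. The work goes in short steps, Python scripts to look and compute and a tool call to move; the robot and the scene stay as the last step left them, time stands still between calls to the robot, and variables do not carry over. Pictures are saved under pics/ and viewed, at most 10 in all, crops included, and the job is handed in when it is done.

Besides the shell and the picture viewer there is one more tool, called after "Call:" in YAML: its name, and indented under it one key for each argument. play_rows: Moves the arm, as the interface text tells. Its arguments: {"type":"object","properties":{"plan":{"type":"string"},"squeeze":{"type":"number"}},"required":["plan"]}

```bash
mkdir -p pics
cat > h.py <<'E'
import numpy as np, cv2
from bench import bot
def snap(n,f):
    im=bot.snapshot(n); cv2.imwrite('pics/'+f,im); return im
def ray(n,u,v,c=None):
    c=c or bot.calibration(n); K=np.array(c['K']); P=np.array(c['pose'])
    d=np.array([(u-K[0,2])/K[0,0],(v-K[1,2])/K[1,1]]); s=d.copy()
    for _ in range(20): s=d/(1+c['k1']*(s@s))
    return P[:3,3],P[:3,:3]@np.array([s[0],-s[1],-1])
def at(n,u,v,z,c=None):
    o,d=ray(n,u,v,c); return o+d*(z-o[2])/d[2]
def proj(n,p,c=None):
    c=c or bot.calibration(n); K=np.array(c['K']); P=np.array(c['pose'])
    q=P[:3,:3].T@(np.array(p)-P[:3,3]); s=np.array([q[0],-q[1]])/-q[2]; s=s*(1+c['k1']*(s@s))
    return K[0,0]*s[0]+K[0,2],K[1,1]*s[1]+K[1,2]
E
python3 - <<'E'
from h import *
a=snap('top','top1.png');b=snap('side','side1.png')
for n in('top','side'):
    c=bot.calibration(n);print(n,c)
print(bot.state())
E
```

```text
top {'K': array([[400.11435338,   0.        , 251.46046692],
       [  0.        , 400.11435338, 191.52052413],
       [  0.        ,   0.        ,   1.        ]]), 'k1': -0.061083627638732124, 'pose': array([[ 0.01040369,  0.98679808, -0.16162086,  0.44320636],
       [-0.99935615,  0.00471064, -0.03556809, -0.06621036],
       [-0.03433719,  0.16188684,  0.98621175,  1.03176709],
       [ 0.        ,  0.        ,  0.        ,  1.        ]])}
side {'K': array([[369.97129943,   0.        , 254.01274535],
       [  0.        , 369.97129943, 188.91601076],
       [  0.        ,   0.        ,   1.        ]]), 'k1': -0.03792374831185526, 'pose': array([[ 0.9860112 ,  0.11853388, -0.11718203,  0.46016644],
       [-0.16640547,  0.65978696, -0.73279628, -0.85710907],
       [-0.00954601,  0.74204507,  0.67028202,  0.78946852],
       [ 0.        ,  0.        ,  0.        ,  1.        ]])}
{'time_s': 0.1, 'joints': array([-7.28009417e+01,  1.48478300e+01,  1.19478645e+00,  7.64155454e+01,
        6.87252219e-04,  8.12553244e+01]), 'qvel': array([-0.07438032, -0.00882044,  0.07250001, -0.05449068,  0.06845382,
       -0.01757879]), 'joint_efforts': array([ 5.35171246e-03, -5.56689870e+01,  3.45076311e+01,  1.15804828e-02,
       -1.86227144e-04,  3.07512505e-05]), 'position': array([ 0.24053294, -0.49434336,  0.2307285 ]), 'tcp_rot': array([-1.79932313e+02, -1.11069490e-02,  2.59437270e+01]), 'contact_force': array([ 0.1333214 , -0.59554549,  0.566952  ]), 'ft_torque': array([ 0.00644213, -0.05857663, -0.035549  ]), 'grip_force': 0.0, 'width': 1.0003923651133295}
```

View pics/top1.png

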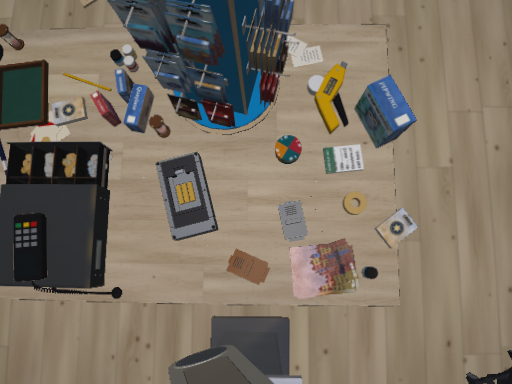

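View pics/side1.png

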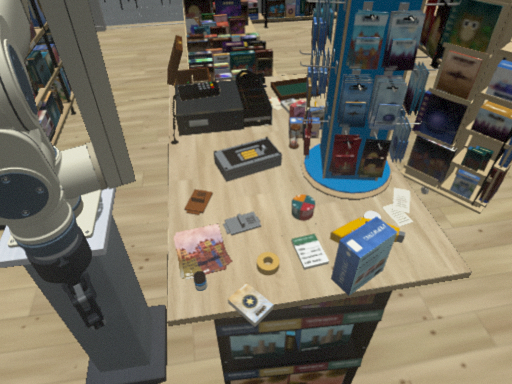

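The top view shows a grey plate with a rib at (292,220), a brown lookalike at (248,267), and the printer with its open bay at (187,195). The tape roll is at (355,203), the paint pot at (370,272) and the dice tin at (288,149). Only two things could be taken for the cover: the grey one at (292,220) and the brown one at (248,267). I choose the grey one, as described, and will check it in a close crop.

Run:
```python
import cv2,numpy as np
a=cv2.imread('pics/top1.png');b=cv2.imread('pics/side1.png')
f=lambda im,x,y,w,h,W,H:cv2.resize(im[y:y+h,x:x+w],(W,H),interpolation=cv2.INTER_CUBIC)
L=f(a,150,145,75,100,435,580); R=f(a,270,195,50,50,360,360)
o=np.zeros((580,800,3),np.uint8);o[:,:435]=L;o[:360,437:797]=R
S=f(b,215,205,60,36,360,216);o[362:578,437:797]=S
cv2.imwrite('pics/crop1.png',o)
```

```text
(no output)
```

View pics/crop1.png

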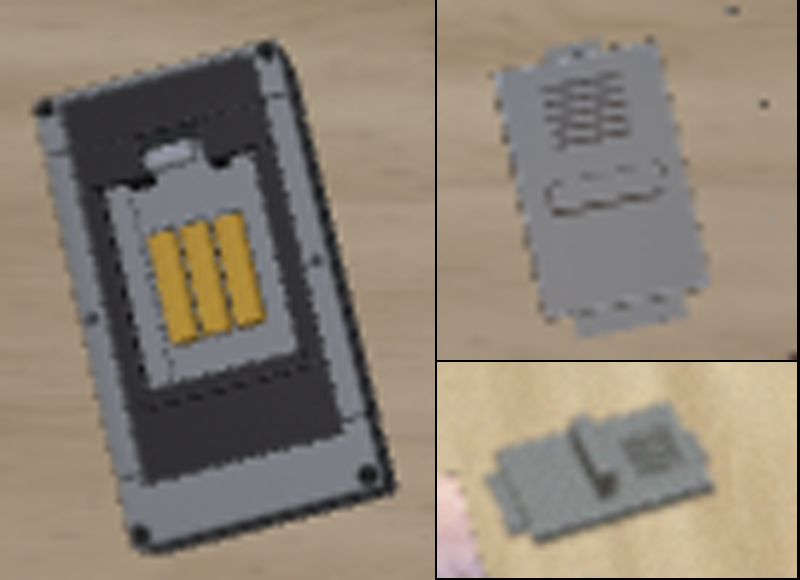

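Run:
```python
from h import *
L=lambda x,y:(150+(x+.5)/5.8-.5,145+(y+.5)/5.8-.5)
R=lambda x,y:(270+(x-437+.5)/7.2-.5,195+(y+.5)/7.2-.5)
def rep(P,z,n):
    P=np.array([at('top',*p,z) for p in P])*1e3
    TL,TR,BR,BL=P
    print(n,P[:,:2].round(1).tolist(),'len',np.linalg.norm(TL-BL),np.linalg.norm(TR-BR),'wid',np.linalg.norm(TL-TR),np.linalg.norm(BL-BR))
    a=(TL+TR-BL-BR)/2; print(' centre',P.mean(0).round(1),'yaw',np.degrees(np.arctan2(a[1],a[0])))
rep([R(497,75),R(657,42),R(708,285),R(545,318)],.007,'cover')
rep([R(548,190),R(662,165),R(666,180),R(552,213)],.025,'rib')
rep([L(38,105),L(280,42),L(388,490),L(138,552)],.05,'printer')
rep([L(45,108),L(266,50),L(368,475),L(142,536)],.05,'screws')
rep([L(65,105),L(262,55),L(345,435),L(140,482)],.052,'insert')
rep([L(105,190),L(255,152),L(298,352),L(152,390)],.045,'open')
print(at('top',*L(168,155),.0573))
```

```text
cover [[576.3, -97.8], [588.5, -155.1], [501.9, -172.4], [489.8, -114.8]] len 88.09955179793154 88.35656272141203 wid 58.551778114757376 58.8137472420405
 centre [ 539.1 -135.     7. ] yaw 11.190346387228837
rib [[533.6, -115.1], [542.6, -154.9], [537.3, -156.2], [525.5, -116.4]] len 8.149689282094362 5.418613262688387 wid 40.82676679825041 41.5063184496213
 centre [ 534.7 -135.7   25. ] yaw 11.594093968641777
printer [[677.4, 213.1], [705.8, 106.8], [510.1, 54.3], [482.7, 160.4]] len 201.66435768089752 202.6646331325495 wid 110.04464588079642 109.59182046529297
 centre [594.  133.7  50. ] yaw 15.0687693922457
screws [[676.1, 209.9], [702.2, 112.9], [516.4, 63.0], [489.5, 159.0]] len 193.35022821848764 192.42160896584673 wid 100.51117202123697 99.67011484869582
 centre [596.  136.2  50. ] yaw 15.140675859481323
insert [[676.9, 200.5], [699.4, 114.2], [533.1, 73.0], [512.3, 160.3]] len 169.4440446997611 171.32560991584023 wid 89.21102760890969 89.75128115038783
 centre [605.5 137.   52. ] yaw 13.816538925680415
open [[640.4, 182.7], [657.5, 117.0], [569.5, 95.3], [552.5, 158.3]] len 91.21859904440392 90.70688796565513 wid 67.91019889072717 65.19288152005794
 centre [605.  138.4  45. ] yaw 14.699331715899914
[0.65346817 0.1527103  0.0573    ]
```

Sizes check out: the cover measures 88x58.6 mm with the rib where expected, and the printer 202x110 mm. The crop confirms the grey cover, with its wide lip at the bottom (towards the robot) and its tongue at the top. The insert looks shifted about +9 mm in x. I'm moving above the cover.

Call:
play_rows:
  plan: "0.615 0.745 -0.2 0 0 0.94 1;0.615 0.745 -0.2 0 0 0.94 0.6;0.615 0.745 -0.2 0 0 0.94 0.5;0.615 0.745 -0.2 0 0 0.94 0.5;0.615 0.745 -0.2 0 0 0.94 0.5;0.615 0.745 -0.2 0 0 0.94 0.5;0.615 0.745 -0.2 0 0 0.94 0.5;0.615 0.745 -0.2 0 0 0.94 0.5"
  squeeze: 40

```text
time_s: 1.1
position: [0.5367, -0.1353, 0.1347]
tcp_rot: [-180.0, -0.0, 101.5]
contact_force: [1.1, -1.1, -0.6]
width: 0.497
grip_force: 0.0
```

Run:
```python
from h import *
s=bot.state();c=bot.calibration('wrist');im=snap('wrist','w1.png')
print(s['position'],s['tcp_rot'],s['width'],s['contact_force']);print(c['pose'].round(3),c['K'][0,0],c['k1'])
th=np.radians(11.3);e=np.array([np.cos(th),np.sin(th)]);f=np.array([-e[1],e[0]])
for x in(-45,45):
  for y in(-30,30): 
    p=np.array([539.1,-135])+x*e+y*f; print(x,y,np.round(proj('wrist',[p[0]/1e3,p[1]/1e3,.007],c)))
```

```text
[ 0.53672781 -0.13525826  0.1346992 ] [-1.79986618e+02 -1.05867224e-03  1.01456898e+02] 0.4974576153881169 [ 1.08457643 -1.11460507 -0.59730801]
[[ 0.98  -0.189 -0.06   0.521]
 [ 0.198  0.933  0.3   -0.059]
 [-0.001 -0.306  0.952  0.277]
 [ 0.     0.     0.     1.   ]] 308.0994918809592 0.02437523445122435
-45 -30 [213. 220.]
-45 30 [210. 156.]
45 -30 [308. 220.]
45 30 [312. 157.]
```

View pics/w1.png

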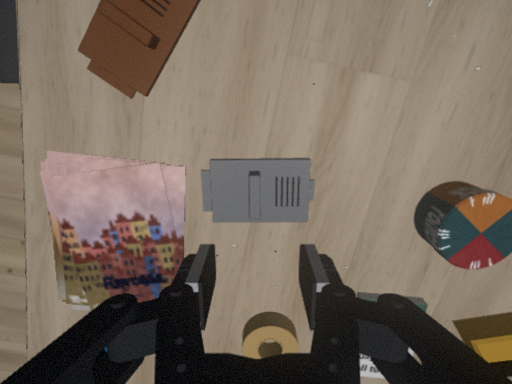

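Wrist view: the cover sits at (211..309, 158..222) with the rib near x=255, which matches the prediction within 2 px. Descending and grasping.

Call:
play_rows:
  plan: "-0.03 0 -0.7 0 0 0 0.5;0 0 -0.7 0 0 0 0.45;0 0 -0.5 0 0 0 0.4;0 0 -0.19 0 0 0 0.4;0 0 0 0 0 0 0.2;0 0 0 0 0 0 0;0 0 0 0 0 0 0;0 0 0 0 0 0 0"
  squeeze: 40

```text
time_s: 2.15
position: [0.5344, -0.1372, 0.0107]
tcp_rot: [179.9, 0.0, 101.1]
contact_force: [-1.0, 0.3, 3.1]
width: 0.1
grip_force: 42.5
```

Call:
play_rows:
  plan: "0 0 0.4 0 0 0 0;0 0 0.9 0 0 0 0;0.2 0.6 0.8 0 0 0 0;0.24 0.93 0.2 0 0 0.1 0;0.24 0.93 0 0 0 0.1 0;0.24 0.93 0 0 0 0.1 0;0.24 0.93 0 0 0 0.1 0;0 0.2 0 0 0 0 0"

```text
time_s: 3.15
position: [0.6039, 0.1375, 0.1478]
tcp_rot: [180.0, -0.0, 105.4]
contact_force: [0.1, -1.2, -1.2]
width: 0.103
grip_force: 41.9
```

Run:
```python
from h import *
s=bot.state();c=bot.calibration('wrist');im=snap('wrist','w2.png')
print(s['position'],s['tcp_rot'],s['width'],s['contact_force'],s['joints'].round(0));np.save('w2.npy',c,allow_pickle=True)
```

```text
[0.60385478 0.13754131 0.14777228] [ 1.79979489e+02 -2.26620947e-02  1.05360906e+02] 0.1027967559810319 [ 0.11542058 -1.17165246 -1.24247781] [ 5. 23.  2. 68.  0. 80.]
```

View pics/w2.png

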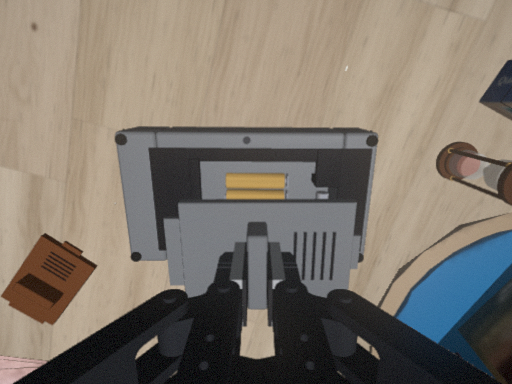

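Wrist view: the printer's screws are at (121,139), (372,141), (136,257) and (360,257). The bay opening runs from the bar edge at column 201 to the rear wall at about column 315, and the roller is at (321,196). The cover is held level.

Run:
```python
from h import *
c=np.load('w2.npy',allow_pickle=True).item()
g=lambda u,v,z:at('wrist',u,v,z,c)*1e3
S=[g(121,139,.05),g(372,141,.05),g(136,257,.05),g(360,257,.05)]
print(np.round(S,1)); ctr=np.mean(S,0); a=S[1]+S[3]-S[0]-S[2]; th=np.arctan2(a[1],a[0]); print('ctr',ctr,np.degrees(th),'sep',np.linalg.norm(a[:2])/2)
for C,T in((ctr[:2],th),(np.array([595,135]),np.radians(15.1))):
  e=np.array([np.cos(T),np.sin(T)]);f=np.array([-e[1],e[0]])
  for n,u,v,z in(('bar',201,175,.0545),('flangeL',152,180,.052),('flangeR',371,180,.052),('rear',314,170,.052),('roller',321,196,.0573),('openside',250,162,.052)):
    p=g(u,v,z)[:2]-C; print(n,round(p@e,1),round(p@f,1))
```

```text
[[489.6 156.6  50. ]
 [676.  206.2  50. ]
 [515.8  58.7  50. ]
 [703.4 110.2  50. ]]
ctr [596.19061691 132.93441181  50.        ] 15.119834669327243 sep 193.69294758315257
bar -36.1 23.7
flangeL -75.7 18.9
flangeR 98.3 19.5
rear 52.7 27.5
roller 58.5 7.7
openside 2.2 33.7
bar -35.5 21.4
flangeL -75.1 16.5
flangeR 98.9 17.3
rear 53.3 25.2
roller 59.1 5.5
openside 2.8 31.4
```

Call:
play_rows:
  plan: "0.05 -0.03 0 0.17 -0.64 0 0;0 0 0 0.18 -0.645 0 0;0 0 0 0.17 -0.645 0 0;0 0 -0.3 0 0 0 0;0 0 -0.5 0 0 0 0;0 0 0 0 0 0 0"

```text
time_s: 3.95
position: [0.6049, 0.1311, 0.0981]
tcp_rot: [160.2, -0.0, 105.0]
contact_force: [-0.3, -0.0, -1.2]
width: 0.106
grip_force: 41.9
```

```bash
cat >> h.py <<'E'
from scipy.spatial.transform import Rotation as Ro
C=np.array([595.7,133.8]);T=np.radians(15.1);e=np.array([np.cos(T),np.sin(T)]);f=np.array([-e[1],e[0]])
def cov(t=(-5,-1.2,10.7)):
    """cover in the printer frame, from the hand; front corner, lip tip, far end; tilt"""
    s=bot.state(); R=Ro.from_euler('xyz',s['tcp_rot'],degrees=True).as_matrix()
    Rc=np.column_stack([R[:,1],-np.cross(R[:,1],R[:,2])*-1*-1,-R[:,2]])
    Rc[:,1]=np.cross(Rc[:,2],Rc[:,0])
    w=lambda q:s['position']*1e3+Rc@(np.array(q)-np.array(t))
    pr=lambda p:np.round([ (p[:2]-C)@e,(p[:2]-C)@f,p[2]],1)
    F=s['contact_force']
    print('TCP',pr(s['position']*1e3),'front',pr(w((-45,0,0))),'tip',pr(w((-54,0,0))),'far',pr(w((50,0,0))),'tilt',np.degrees(np.arcsin(Rc[2,0])).round(1),'yaw',np.degrees(np.arctan2(Rc[1,0],Rc[0,0])).round(1),'F',np.round([F[:2]@e,F[:2]@f,F[2]],1),'w',s['width'])
E
python3 -c "from h import *;cov()"
```

```text
TCP [ 8.2 -5.  98.1] front [-25.9  -3.8  74.5] tip [-34.3  -3.8  71.5] far [ 63.5  -3.9 106.6] tilt 19.8 yaw 15.0 F [-0.3  0.  -1.2] w 0.10615577035500556
```

Call:
play_rows:
  plan: "0.038 0.076 0 0 0 0 0;0 0 -0.2 0 0 0 0;0 0 -0.1 0 0 0 0;0 0 -0.05 0 0 0 0;0 0 -0.05 0 0 0 0;0 0 0 0 0 0 0"

```text
time_s: 4.7
position: [0.6088, 0.137, 0.0757]
tcp_rot: [160.0, 0.0, 105.1]
contact_force: [-0.1, 0.1, -0.7]
width: 0.102
grip_force: 41.9
```

```bash
python3 -c "from h import *;cov()"
```

```text
TCP [13.5 -0.3 75.7] front [-20.4   0.8  52. ] tip [-28.9   0.8  48.9] far [68.8  0.9 84.5] tilt 20.0 yaw 15.2 F [-0.   0.1 -0.7] w 0.1022967244482718
```

Call:
play_rows:
  plan: "0 0 -0.03 0 0 0 0;0 0 -0.02 0 0 0 0;0 0 -0.02 0 0 0 0;0 0 -0.015 0 0 0 0;0 0 0 0 0 0 0"

```text
time_s: 5.32
position: [0.6089, 0.137, 0.0707]
tcp_rot: [160.0, 0.0, 105.1]
contact_force: [0.4, 0.1, -0.9]
width: 0.109
grip_force: 41.9
```

```bash
python3 -c "from h import *;cov()"
```

```text
TCP [13.5 -0.4 70.7] front [-20.4   0.8  47. ] tip [-28.8   0.8  43.9] far [68.9  0.9 79.5] tilt 20.0 yaw 15.1 F [ 0.4  0.  -0.9] w 0.10903490855916582
```

Call:
play_rows:
  plan: "0 0 -0.015 0 0 0 0;0 0 0 0 0 0 0;0 0 -0.01 0 0 0 0;0 0 0 0 0 0 0"

```text
time_s: 5.82
position: [0.6089, 0.137, 0.0692]
tcp_rot: [160.0, 0.0, 105.1]
contact_force: [-0.0, -0.1, -1.4]
width: 0.102
grip_force: 41.9
```

```bash
python3 -c "from h import *;cov()"
```

```text
TCP [13.5 -0.4 69.2] front [-20.4   0.8  45.5] tip [-28.8   0.8  42.4] far [68.9  0.9 78. ] tilt 20.0 yaw 15.1 F [-0.  -0.1 -1.4] w 0.10229938300517091
```

Call:
play_rows:
  plan: "-0.048 -0.013 0 0 0 0 0;-0.048 -0.013 0 0 0 0 0;-0.048 -0.013 0 0 0 0 0;-0.016 -0.0043 0 0 0 0 0;0 0 0 0 0 0 0"

```text
time_s: 6.45
position: [0.5993, 0.1344, 0.0694]
tcp_rot: [160.0, 0.0, 105.1]
contact_force: [0.3, 0.0, -1.5]
width: 0.103
grip_force: 41.9
```

```bash
python3 -c "from h import *;cov()"
```

```text
TCP [ 3.6 -0.4 69.4] front [-30.3   0.8  45.6] tip [-38.8   0.8  42.5] far [58.9  0.9 78.1] tilt 20.0 yaw 15.2 F [ 0.3 -0.  -1.5] w 0.10253343980421771
```

Call:
play_rows:
  plan: "-0.024 -0.0065 0 0 0 0 0;0 0 0 0 0 0 0;-0.024 -0.0065 0 0 0 0 0;0 0 0 0 0 0 0"

```text
time_s: 6.95
position: [0.5963, 0.1336, 0.0693]
tcp_rot: [160.0, 0.0, 105.1]
contact_force: [-0.7, -0.4, -1.4]
width: 0.101
grip_force: 41.9
```

```bash
python3 -c "from h import *;cov()"
```

```text
TCP [ 0.5 -0.3 69.3] front [-33.4   0.8  45.5] tip [-41.9   0.8  42.5] far [55.8  0.9 78. ] tilt 20.0 yaw 15.2 F [-0.8 -0.2 -1.4] w 0.100912640206068
```

Call:
play_rows:
  plan: "-0.016 -0.0043 0 0 0 0 0;0 0 0 0 0 0 0;-0.016 -0.0043 0 0 0 0 0;0 0 0 0 0 0 0"

```text
time_s: 7.45
position: [0.5953, 0.1333, 0.0698]
tcp_rot: [159.9, 0.0, 105.2]
contact_force: [5.5, 0.9, -3.3]
width: 0.101
grip_force: 41.5
```

```bash
python3 -c "from h import *;cov()"
```

```text
TCP [-0.5 -0.4 69.8] front [-34.4   0.7  46. ] tip [-42.8   0.7  42.9] far [54.8  0.8 78.6] tilt 20.1 yaw 15.2 F [ 5.6 -0.5 -3.3] w 0.10100743228830904
```

Contact with the bar felt at a front edge of about -36.8, so the offset is about +8 mm, in line with the pictures. Pivoting down while keeping it pushed home.

Call:
play_rows:
  plan: "0.0137 0.0037 -0.038 -0.091 0.338 0 0;0 0 0 0 0 0 0;0.0137 0.0037 -0.038 -0.091 0.338 0 0;0 0 0 0 0 0 0;0 0 0 0 0 0 0"

```text
time_s: 8.07
position: [0.5972, 0.1336, 0.0653]
tcp_rot: [166.8, 0.0, 105.1]
contact_force: [6.6, 0.9, -0.0]
width: 0.101
grip_force: 41.9
```

```bash
python3 -c "from h import *;cov()"
```

```text
TCP [ 1.4 -0.6 65.3] front [-35.1   0.6  45.8] tip [-43.8   0.5  43.7] far [57.4  0.6 67.5] tilt 13.2 yaw 15.2 F [ 6.6 -0.8 -0. ] w 0.10139788225890876
```

Call:
play_rows:
  plan: "0.008 0.002 -0.028 -0.068 0.25 0 0;0 0 0 0 0 0 0;0.008 0.002 -0.028 -0.068 0.25 0 0;0 0 0 0 0 0 0;0 0 0 0 0 0 0"

```text
time_s: 8.7
position: [0.5983, 0.1338, 0.062]
tcp_rot: [172.0, 0.0, 105.1]
contact_force: [7.1, 0.9, 1.2]
width: 0.106
grip_force: 42.0
```

```bash
python3 -c "from h import *;cov()"
```

```text
TCP [ 2.5 -0.6 62. ] front [-35.6   0.5  45.8] tip [-44.5   0.5  44.5] far [58.5  0.6 59.1] tilt 8.0 yaw 15.1 F [ 7.1 -1.   1.2] w 0.106012339915544
```

Lip home (front corner -35.6, tilt 8°, 7 N push). Releasing, then pressing beyond the rib with the fingers shut.

Call:
play_rows:
  plan: "0 0 0 0 0 0 0.2;0 0 0 0 0 0 0.35;0 0 0 0 0 0 0.4;0 0 0 0 0 0 0.4;-0.02 -0.005 0.3 0 0 0 0.4;0 0 0.4 -0.104 0.386 0 0.4;0 0 0.1 -0.104 0.386 0 0.1;0 0 0 0 0 0 0"

```text
time_s: 9.7
position: [0.5969, 0.1337, 0.1093]
tcp_rot: [-179.9, 0.0, 105.2]
contact_force: [0.2, 0.4, 0.5]
width: 0.006
grip_force: 0.0
```

Run:
```python
from h import *
cov(); im=snap('wrist','w3.png'); b=snap('side','s3.png'); a=snap('top','t3.png')
o=np.zeros((384,800,3),np.uint8); o[:,:512]=im
o[:192,514:514+286]=cv2.resize(b[125:190,200:297],(286,192),interpolation=2); o[192:,514:]=cv2.resize(a[145:245,150:225],(286,192))
cv2.imwrite('pics/m3.png',o)
```

```text
TCP [  1.2  -0.5 109.3] front [-38.9   0.7  98.7] tip [-47.9   0.7  98.7] far [56.1  0.8 98.5] tilt -0.1 yaw 15.2 F [0.3 0.3 0.5] w 0.0056157100669072275
```

View pics/m3.png

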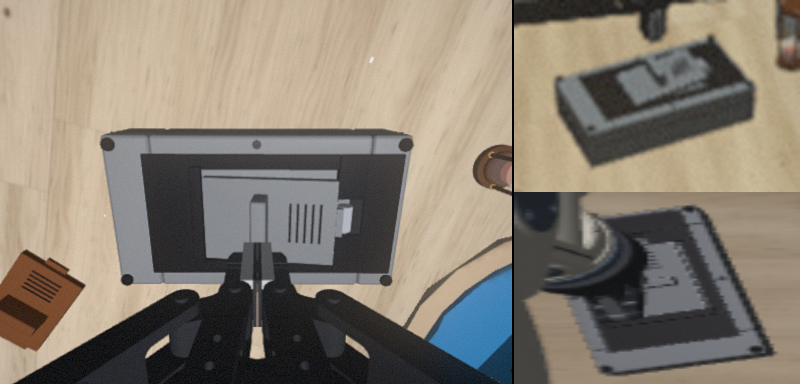

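The wrist view shows the cover in the bay. Its lip is hidden under the bar at column 203 and its tongue rests on the roller at (345,218). Moving to the far end.

Call:
play_rows:
  plan: "0.587 0.158 0 0 0 0 0;0 0 -0.4 0 0 0 0;0 0 -0.3 0 0 0 0;0 0 -0.04 0 0 0 0;0 0 -0.02 0 0 0 0;0 0 0 0 0 0 0"

```text
time_s: 10.6
position: [0.6314, 0.1429, 0.0646]
tcp_rot: [-179.9, 0.0, 105.1]
contact_force: [-0.4, -0.5, 0.1]
width: -0.006
grip_force: 0.0
```

```bash
python3 -c "from h import *;cov()"
```

```text
TCP [36.8 -0.5 64.6] front [-3.2  0.7 54. ] tip [-12.2   0.7  54. ] far [91.8  0.8 53.8] tilt -0.1 yaw 15.1 F [-0.5 -0.4  0.1] w -0.006125104584633585
```

Call:
play_rows:
  plan: "-0.003 0 -0.03 0 0 0 0;-0.003 0 -0.025 0 0 0 0;-0.003 0 -0.02 0 0 0 0;0 0 0 0 0 0 0"

```text
time_s: 11.1
position: [0.6311, 0.1429, 0.0597]
tcp_rot: [-179.9, 0.0, 105.1]
contact_force: [1.5, 0.0, 3.0]
width: -0.002
grip_force: 1.6
```

Call:
play_rows:
  plan: "-0.003 0 -0.02 0 0 0 0;-0.003 0 -0.015 0 0 0 0;0 0 0 0 0 0 0"

```text
time_s: 11.48
position: [0.6297, 0.1429, 0.0566]
tcp_rot: [-179.7, -0.0, 105.1]
contact_force: [0.4, -0.2, -1.0]
width: 0.001
grip_force: 0.2
```

Call:
play_rows:
  plan: "0 0 -0.025 0 0 0 0;0 0 -0.02 0 0 0 0;0 0 -0.015 0 0 0 0;0 0 0 0 0 0 0"

```text
time_s: 11.98
position: [0.6301, 0.143, 0.0534]
tcp_rot: [-179.8, 0.0, 105.1]
contact_force: [-1.0, 0.7, 0.8]
width: 0.003
grip_force: 0.0
```

Call:
play_rows:
  plan: "0 0 -0.015 0 0 0 0;0 0 -0.01 0 0 0 0;0 0 -0.01 0 0 0 0;0 0 -0.01 0 0 0 0;0 0 0 0 0 0 0"

```text
time_s: 12.6
position: [0.6303, 0.1429, 0.052]
tcp_rot: [-179.9, 0.0, 105.1]
contact_force: [-4.5, 0.1, 9.5]
width: 0.0
grip_force: 4.9
```

Firm stop at z = 52.0 mm, the flush height. Retreating to look.

Call:
play_rows:
  plan: "0 0 0.2 0 0 0 0;0 0 0.8 0 0 0 0;0 0 0.4 0 0 0 0;0 0 0 0 0 0 0"

```text
time_s: 13.1
position: [0.6314, 0.1431, 0.1375]
tcp_rot: [179.9, 0.1, 105.1]
contact_force: [0.2, -0.5, -0.2]
width: 0.003
grip_force: 0.0
```

Run:
```python
from h import *
cov(); im=snap('wrist','w4.png'); b=snap('side','s4.png')
o=np.zeros((384,800,3),np.uint8); o[:,:512]=im
o[:192,514:514+286]=cv2.resize(b[125:190,200:297],(286,192),interpolation=2)
cv2.imwrite('pics/m4.png',o)
c=bot.calibration('wrist')
for z in(45,48,52):
  print(z,[np.round(proj('wrist',[*((C+x*e+y*f)/1e3),z/1e3],c)).tolist() for x,y in((53.2,30),(53.2,-30),(-36.8,30))])
```

```text
TCP [ 36.9  -0.3 137.5] front [ -3.1   0.8 126.8] tip [-12.1   0.8 126.8] far [ 91.9   0.9 126.9] tilt 0.1 yaw 15.1 F [ 0.1 -0.5 -0.2] w 0.002938650986846995
45 [[281.0, 165.0], [280.0, 237.0], [164.0, 165.0]]
48 [[282.0, 166.0], [280.0, 238.0], [163.0, 166.0]]
52 [[282.0, 167.0], [280.0, 240.0], [161.0, 167.0]]
```

View pics/m4.png

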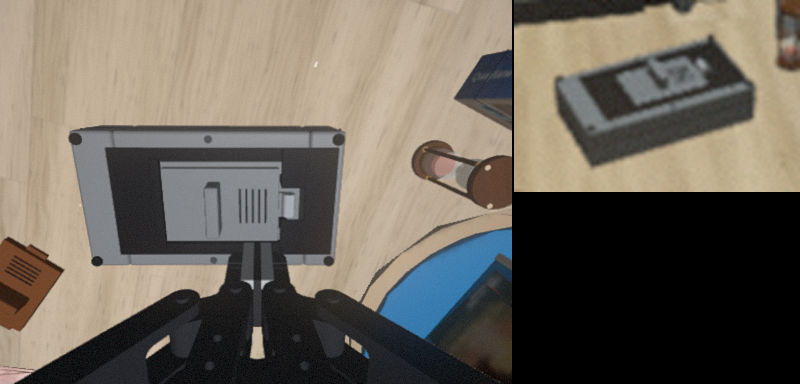

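The cover lies flat and flush, square in the bay (161..281, 167..240, as predicted), with the roller at (290,204) over the tongue. Nothing else has moved. Handing in.

```bash
python3 -c "
from bench import bot
print(bot.finish_job())"
```

```text
the job is handed in; nothing more can be done
None
```

The battery cover is back in place: the lip is hooked under the bar and the far end is snapped down flush. The hardest push I read was about 10 N, it took about 13 s, nothing else on the counter was moved, and the job is handed in.

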